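# Lock the lid of a specimen jar with its retaining pin

### The job

The blue-handled locking pin lies with its handle under the low white shelf. Fetch it out and lock down the lid of the jar in the clamp stand: slide the pin over the lid and through the eyes of both uprights, going in from the yellow upright, until its blue handle is right up against the yellow upright, then let go. Do not tip over or shove away the other things on the bench.

Things in the scene. Friction and masses are not known exactly. Their poses are not given: they have to be found in the camera images.
- pin: loose pin, about 180 g: square blue handle 18 x 18 x 60 long, then round aluminium shaft, diameter 10, 150 long, last 12 tapering to 4. Lies level on its handle, shaft axis at z = 9. Origin: on the bench below the shoulder (handle meets shaft); x along the shaft to the tip, z up; handle x = -60 to 0, tip x = 150. 120 to 135 of shaft sticks out from under the shelf. Balance: x = -12
- pin_tip (a point): point of the pin's tip, on the shaft axis; axes as the pin
- pin_handle (a point): centre of the pin's blue handle, on the shaft axis, 30 behind the shoulder; axes as the pin
- clamp: fixed stand: grey base 130 (x) x 150 (y) x 14 holding an amber jar (diameter 88) with red lid (top at z = 114). Uprights 36 wide (x), 12 thick (y), 140 tall, at y = -55 (yellow) and y = +55 (steel), each with a round eye, diameter 12.5 (2 mm chamfer), at z = 122, in line along y. Origin: centre of the base underside; the pin goes in along +y, yellow side first
- near_eye (a point): centre of the yellow upright's eye on its outer face (y = -61 in the stand); axes as the stand
- far_eye (a point): centre of the steel upright's eye on its outer face (y = +61 in the stand); axes as the stand
- shelf: fixed low white riser shelf, 180 (x) x 240 (y), board from z = 44 to 56, side panels at both y ends, open at front and back; stock stands on it up to z = 160. Origin: centre of its footprint on the bench; its front edge is at x = -90, facing the robot
- blue_cap_bottle: bystander: clear bottle with blue cap, diameter 68, 150 tall; origin centre of its underside, z up
- red_lid_jar: bystander: amber jar with red lid standing on the bench (not the one in the stand), diameter 90, 120 tall; origin centre of its underside, z up
- amber_bottle: bystander: brown bottle with black cap, diameter 64, 140 tall; origin centre of its underside, z up
- beaker: bystander: open glass beaker, diameter 70, 90 tall; origin centre of its underside, z up
- spatula: bystander: spatula lying flat, 180 long; origin under its middle, x along it towards the blade

How it is judged:
At the end, for the whole second after the job is handed in: The pin lies at rest through both eyes of the clamp stand, over the jar's lid, in from the yellow side, with its handle's shoulder within 5 mm of the yellow upright (tip at least 23 mm beyond the steel upright's outer face and within 6 mm of the eyes' line sideways and in height) (y of pin_tip in the frame of clamp above 0.084 m and distance between pin_tip and far_eye below 0.035 m and x of pin_tip in the frame of clamp between -0.006 and 0.006 m and z of pin_tip in the frame of clamp between 0.116 and 0.128 m and angle between the x axis of pin and the y axis of clamp, either way round below 0.08 rad and linear speed of pin below 0.02 m/s); the robot touches nothing.
It fails at once if a bystander shoved more than 40 mm (distance of any of blue_cap_bottle, red_lid_jar, amber_bottle, beaker, spatula from where it was at the start of the episode above 0.04 m).
It fails at once if a bottle, jar or beaker tipped over (angle between any of blue_cap_bottle, red_lid_jar, amber_bottle, beaker's own z axis and vertical above 0.5 rad).
It also fails if it takes over 59 s, if anything falls off the work surface, if the arm or the gripper's body presses on something with over 40 N, if the wrist force passes 120 N, or if a joint passes its speed limit or range.

### The arm

A 7-joint arm with a two-finger parallel gripper is mounted at the origin on the work surface. World frame = base frame: x ahead of the robot, y to its left, z up, the work surface at z = 0. Lengths are in m, angles in rad, forces in N, time in s.
With the tool pointing down it reaches from about 0.4 to 0.85 m from the base axis. Payload 10.4 kg.
Tool frame: the origin (TCP) lies at the very end of the fingers, on their centre line; the grasp point (between the pads) lies 19 mm behind it; z points along the fingers, y is the line along which they close (so a half turn about z gives the same grasp; the last joint's range is limited). The gripper opens to 85 mm and grips with 20 to 120 N. Pads are 22 mm wide; open, the fingers measure 114 mm over their backs; the gripper's body (76 mm by 85 mm) begins 54 mm behind the grasp point. The pads swing forward as they close: fully open they stand 13 mm farther back than shut.
Start: joints at [-1.259, 0.332, -0.065, 1.46, 0.022, 1.35, -0.088], TCP at [0.205, 0.59, 0.231] pointing down, gripper open.
Joint ranges: [-2.6, 2.6], [-0.5, 2.12], [-1.47, 1.34], [0.16, 2.42], [-1.27, 4.41], [0.06, 2.06], [-2.6, 2.6]. Speed limits (rad/s): [2.22, 2.22, 2.79, 2.79, 3.14, 3.14, 3.14].

### API

Orientations are given as a unit quaternion [x, y, z, w].
In Python, from bench import arm, viewer gives the robot as it stands.
- The arm moves only by the tool apply_moves, never from a script. Its argument "motion" is a list of rows, each an object of numbers: "fingers": the gripper command: -1 is fully open, 1 is shut, values between are in proportion; "x", "y", "z": the shift along the tool's x, y, z in mm; "rx", "ry", "rz": the turn, a rotation vector about the tool's x, y, z in rad. In form: [{"fingers": .., "x": .., "y": .., "z": .., "rx": .., "ry": .., "rz": ..}, ...]. A call has 1 to 20 rows; each row shifts and turns the commanded pose from where the row before left it, along the tool's axes as they then stand; what a row does not reach is not made up. A row lasts 1/8 s, in which the tool goes at most 62.5 mm and 10.7 degrees, less where a joint would pass 70% of its speed; a pose out of reach is approached as far as the arm can. A call is refused whole if a number of a shift passes 62.5 or a number of a turn 0.188, either way. A call with a gripper value outside its range is refused whole. The fingers move at their own pace and stop on an object; the grip force is fixed at half the most. Time passes only in rows, so rows that do not move let the fingers close. It gives the time, the measured TCP pose, the force, the opening and the grip force at its end, in the units of the state.
- arm.get_state(): the state, without advancing time (a new reading comes with each control period).
- viewer.grab_frame(name): name is "scene" or "top" or "wrist"; returns a dict with "frame" (384x512x3 uint8, red, green, blue), "vertical_fov" (degrees; the focal length in pixels is half the picture's height over the tangent of half this angle, whatever the lens; pixels are square), "cx", "cy" (the principal point, pixels), "camera_from_world" (4x4, takes a point from world to camera coordinates). Camera axes: x right, y down, z forward; pixel columns grow to the right and rows downward; lengths in m; the calibration is good to about 2 mm. A picture is of the moment at which its call begins. There is no depth.
- arm.hand_in(): hands the job in; it is judged then, once.
Trained networks look in the newest picture that a camera, given by its name, has taken for a name from the list of things; names that differ only in an ending like _2 or _b are one class to them, and where a whole thing is asked for, a point or a joint stands for the part that bears it (a point fixed in the world has none). Each returns a list of dicts, best first, with "p" (0 to 1); they miss things now and then, are a little off and sometimes report something else, mostly with a low value. They report only what shows in the picture. A call takes as long as a camera call.
- viewer.look_for(camera, label): "position" ([column, row] in pixels, amid what is visible of it).
- viewer.pinpoint(camera, label): "position" ([column, row] in pixels: a listed point, or the origin of a listed thing).
The state is a dict: "time_s": time; "joint_pos": joint angles; "joint_vel": joint speeds; "tau": joint torques, N m; "tcp_pos": TCP position; "orientation": TCP orientation; "wrist_force": force on the tool from outside, world axes, zero at the start; "ft_torque": the same for the moment, N m; "gripper_width": finger opening in m; "gripper_force": force on a finger pad.
Only numpy, scipy, OpenCV 4.12 (cv2) and the standard library are available. Lean on these libraries where they do the work, as an engineer would, in place of code of your own. Each camera call takes 0.05 s, during which the arm holds its last target. There are 200 camera calls.

## Working session

There is one attempt and no reset: what is moved stays moved. The work goes in short steps, Python scripts to look and compute and a tool call to move; the robot and the scene stay as the last step left them, time stands still between calls to the robot, and variables do not carry over. Pictures are saved under pics/ and viewed, at most 10 in all, crops included, and the job is handed in when it is done.

Besides the shell and the picture viewer there is one more tool, called after "Request:" by a JSON object that holds its "name" and its "arguments", one argument or row to a line. apply_moves: Moves the arm, as the interface text tells. Its arguments: {"type":"object","properties":{"motion":{"type":"array"}},"required":["motion"]}

```bash
mkdir -p pics; ls; cat > h.py <<'E'
import numpy as np, cv2
from bench import arm, viewer
from scipy.spatial.transform import Rotation as R
F={}
def grab(n,save=None):
    f=viewer.grab_frame(n); F[n]=f
    if save: cv2.imwrite('pics/'+save,f['frame'][...,::-1])
    return f
def K(f): return f['frame'].shape[0]/2/np.tan(np.radians(f['vertical_fov'])/2)
def ray(f,px):
    T=np.array(f['camera_from_world']); k=K(f)
    d=T[:3,:3].T@np.array([(px[0]-f['cx'])/k,(px[1]-f['cy'])/k,1.])
    return -T[:3,:3].T@T[:3,3], d/np.linalg.norm(d)
def atz(f,px,z):
    o,d=ray(f,px); return o+d*(z-o[2])/d[2]
def proj(f,p):
    T=np.array(f['camera_from_world']); c=T[:3,:3]@np.array(p)+T[:3,3]; k=K(f)
    return np.array([f['cx']+k*c[0]/c[2], f['cy']+k*c[1]/c[2]])
def tri(rays):
    A=np.zeros((3,3));b=np.zeros(3)
    for o,d in rays:
        M=np.eye(3)-np.outer(d,d);A+=M;b+=M@o
    return np.linalg.solve(A,b)
E
python3 - <<'E'
from h import *
np.set_printoptions(precision=4,suppress=True)
a=grab('scene','s0.png');b=grab('top','t0.png')
for f,n in((a,'scene'),(b,'top')): print(n,f['vertical_fov'],np.array(f['camera_from_world']))
cv2.imwrite('pics/both.png',cv2.resize(np.vstack([a['frame'],b['frame']])[...,::-1],None,fx=.78,fy=.78))
for l in ['pin','pin_tip','pin_handle','clamp','near_eye','far_eye','shelf','blue_cap_bottle','red_lid_jar','amber_bottle','beaker','spatula']:
  for f,n in((a,'scene'),(b,'top')):
    r=viewer.pinpoint(n,l)[:2]
    z={'pin_tip':.009,'pin_handle':.009,'near_eye':.122,'far_eye':.122}.get(l,0)
    for q in r: print(l,n,round(q['p'],2),np.round(q['position'],1),atz(f,q['position'],z))
print(arm.get_state())
E
```

```text
pics
scene 56.71494199260625 [[ 0.8381  0.545   0.0223 -0.4149]
 [ 0.314  -0.4487 -0.8367 -0.0972]
 [-0.446   0.7082 -0.5472  1.7113]
 [ 0.      0.      0.      1.    ]]
top 55.93015508727852 [[-0.022  -0.9997  0.0101 -0.0121]
 [-0.996   0.021  -0.0872  0.5283]
 [ 0.0869 -0.012  -0.9961  1.1991]
 [ 0.      0.      0.      1.    ]]
pin top 0.41 [344. 172.] [ 0.6151 -0.3494  0.    ]
pin_tip scene 0.54 [188.2 245.4] [ 0.4581 -0.345   0.009 ]
pin_tip top 0.4 [348.4 214.2] [ 0.4679 -0.3555  0.009 ]
pin_handle top 0.39 [174.  201.2] [0.5251 0.2386 0.009 ]
clamp top 0.91 [177.9 200.6] [0.5276 0.227  0.    ]
near_eye scene 0.79 [278.  162.8] [0.5158 0.1856 0.122 ]
near_eye scene 0.32 [191.2 245.4] [ 0.5559 -0.4303  0.122 ]
near_eye top 0.81 [189.8 201.6] [0.5133 0.167  0.122 ]
far_eye scene 0.81 [290.4 153.4] [0.5185 0.2965 0.122 ]
far_eye top 0.63 [149.3 201.4] [0.5166 0.2921 0.122 ]
far_eye top 0.26 [191.9 133.4] [0.7286 0.1589 0.122 ]
shelf scene 0.77 [242.3 273.1] [ 0.6854 -0.3396  0.    ]
shelf top 0.77 [335.9 153.1] [ 0.6823 -0.324   0.    ]
blue_cap_bottle scene 0.62 [269.7 155. ] [0.
[... 379 characters left out ...]
eaker top 0.92 [393.3 217. ] [ 0.4553 -0.5126 -0.    ]
spatula scene 0.51 [235.6 181. ] [0.3381 0.1184 0.    ]
spatula top 0.62 [214.7 252.6] [0.3478 0.1031 0.    ]
{'time_s': 1.3, 'joint_pos': array([-1.2586,  0.3322, -0.0647,  1.4601,  0.0216,  1.3499, -0.0885]), 'joint_vel': array([-0.0002,  0.0009, -0.0015, -0.    ,  0.0011,  0.0007, -0.001 ]), 'tau': array([  0.0001, -62.5238,   0.0489, -39.1821,   0.0164,   0.0022,
        -0.    ]), 'tcp_pos': array([0.2053, 0.5903, 0.2313]), 'orientation': array([0.1666, 0.986 , 0.    , 0.    ]), 'wrist_force': array([ 0.3405, -0.1349,  0.0083]), 'ft_torque': array([0.0146, 0.0187, 0.0208]), 'gripper_force': 0.0, 'gripper_width': 0.08546310798957193}
```

```bash
ls pics
```

```text
both.png
s0.png
t0.png
```

View both.

View pics/both.png

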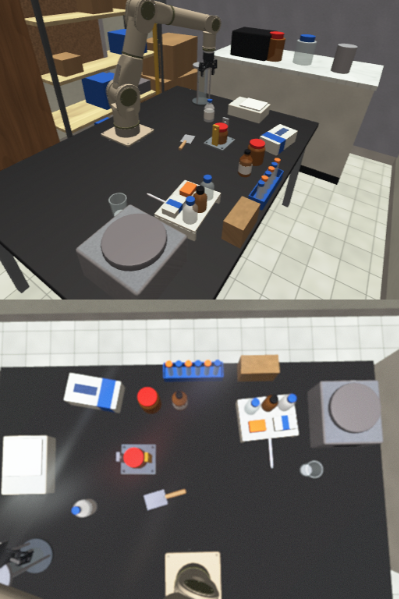

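The pin's shaft leaves the shelf toward the robot (top picture: about col 347, rows 177–214, tip at about (0.46, -0.35)). The clamp is at about (0.52, 0.23) with its yellow side toward -y, and the path over the bench is clear.

Request:
{"name": "apply_moves", "arguments": {
  "motion": [
    {"fingers":-1,"rz":-0.167},
    {"fingers":-1,"rz":-0.167},
    {"fingers":-1,"x":-24.5,"y":-44,"z":-3},
    {"fingers":-1,"x":-24.5,"y":-44,"z":-3},
    {"fingers":-1,"x":-24.5,"y":-44,"z":-3},
    {"fingers":-1,"x":-24.5,"y":-44,"z":-3},
    {"fingers":-1,"x":-24.5,"y":-44,"z":-3},
    {"fingers":-1,"x":-24.5,"y":-44,"z":-3},
    {"fingers":-1,"x":-24.5,"y":-44,"z":-3},
    {"fingers":-1,"x":-24.5,"y":-44,"z":-3},
    {"fingers":-1,"x":-24.5,"y":-44,"z":-3},
    {"fingers":-1,"x":-24.5,"y":-44,"z":-3}
  ]
}}

```text
$.motion[0]: bad value
```

Request:
{"name": "apply_moves", "arguments": {
  "motion": [
    {"fingers":-1,"x":-4.5,"y":-45,"z":5},
    {"fingers":-1,"x":-4.5,"y":-45,"z":5},
    {"fingers":-1,"x":-4.5,"y":-45,"z":5},
    {"fingers":-1,"x":-4.5,"y":-45,"z":5},
    {"fingers":-1,"x":-4.5,"y":-45,"z":5},
    {"fingers":-1,"x":-4.5,"y":-45,"z":5},
    {"fingers":-1,"x":-4.5,"y":-45,"z":5},
    {"fingers":-1,"x":-4.5,"y":-45,"z":5},
    {"fingers":-1,"x":-4.5,"y":-45,"z":5},
    {"fingers":-1,"x":-4.5,"y":-45,"z":5},
    {"fingers":-1,"x":-4.5,"y":-45,"z":5},
    {"fingers":-1}
  ]
}}

```text
$.motion[0]: bad value
```

```bash
python3 - <<'E'
from h import *
np.set_printoptions(precision=4,suppress=True)
f=grab('wrist','w1.png')
s=arm.get_state();print(s['tcp_pos'],s['orientation'],s['joint_pos'])
T=np.array(f['camera_from_world']);print(-T[:3,:3].T@T[:3,3],f['vertical_fov'])
for l in['pin','pin_tip','shelf','beaker']:
  for q in viewer.pinpoint('wrist',l)[:2]: print(l,round(q['p'],2),q['position'],atz(f,q['position'],.009 if 'tip' in l else 0))
E
```

```text
[0.2053 0.5903 0.2314] [0.1666 0.986  0.0001 0.    ] [-1.2586  0.3322 -0.0647  1.4601  0.0216  1.3499 -0.0885]
[0.1439 0.6118 0.3729] 62.20144241408336
```

View pics/w1.png

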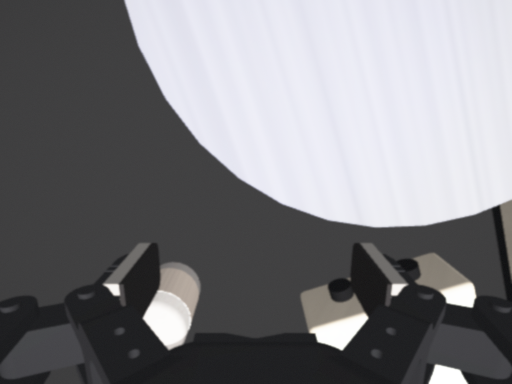

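The wrist view shows the fingers and things below and clear of them. The move was refused because every key is required in each row.

Request:
{"name": "apply_moves", "arguments": {
  "motion": [
    {"fingers":-1,"x":0,"y":0,"z":0,"rx":0,"ry":0,"rz":-0.167},
    {"fingers":-1,"x":0,"y":0,"z":0,"rx":0,"ry":0,"rz":-0.167},
    {"fingers":-1,"x":-24.5,"y":-44,"z":-3,"rx":0,"ry":0,"rz":0},
    {"fingers":-1,"x":-24.5,"y":-44,"z":-3,"rx":0,"ry":0,"rz":0},
    {"fingers":-1,"x":-24.5,"y":-44,"z":-3,"rx":0,"ry":0,"rz":0},
    {"fingers":-1,"x":-24.5,"y":-44,"z":-3,"rx":0,"ry":0,"rz":0},
    {"fingers":-1,"x":-24.5,"y":-44,"z":-3,"rx":0,"ry":0,"rz":0},
    {"fingers":-1,"x":-24.5,"y":-44,"z":-3,"rx":0,"ry":0,"rz":0},
    {"fingers":-1,"x":-24.5,"y":-44,"z":-3,"rx":0,"ry":0,"rz":0},
    {"fingers":-1,"x":-24.5,"y":-44,"z":-3,"rx":0,"ry":0,"rz":0},
    {"fingers":-1,"x":-24.5,"y":-44,"z":-3,"rx":0,"ry":0,"rz":0},
    {"fingers":-1,"x":-24.5,"y":-44,"z":-3,"rx":0,"ry":0,"rz":0}
  ]
}}

```text
time_s: 3.05
tcp_pos: [0.4506, 0.1486, 0.2617]
orientation: [0.0, 1.0, 0.0, 0.0]
wrist_force: [1.6, 0.1, 0.1]
gripper_width: 0.0854
gripper_force: 0.0
```

```bash
python3 - <<'E'
from h import *
np.set_printoptions(precision=4,suppress=True)
f=grab('wrist','w2.png')
s=arm.get_state();print(s['tcp_pos'],s['orientation'],s['joint_pos'])
for l,z in[('near_eye',.122),('far_eye',.122),('clamp',0)]:
  for q in viewer.pinpoint('wrist',l)[:2]: print(l,round(q['p'],2),q['position'],atz(f,q['position'],z))
E
```

```text
[0.4536 0.142  0.2622] [ 0.0042  1.     -0.0006  0.0012] [-0.698  -0.0315  0.2925  1.8086  0.0113  1.3614  1.1544]
near_eye 0.83 [273.4, 253.0] [0.5182 0.1664 0.122 ]
far_eye 0.74 [398.3, 253.6] [0.5188 0.2866 0.122 ]
clamp 0.68 [314.1, 214.7] [0.5202 0.2276 0.    ]
clamp 0.45 [224.0, 82.6] [0.3537 0.1116 0.    ]
```

Request:
{"name": "apply_moves", "arguments": {
  "motion": [
    {"fingers":-1,"x":-4.5,"y":-45,"z":5,"rx":0,"ry":0,"rz":0},
    {"fingers":-1,"x":-4.5,"y":-45,"z":5,"rx":0,"ry":0,"rz":0},
    {"fingers":-1,"x":-4.5,"y":-45,"z":5,"rx":0,"ry":0,"rz":0},
    {"fingers":-1,"x":-4.5,"y":-45,"z":5,"rx":0,"ry":0,"rz":0},
    {"fingers":-1,"x":-4.5,"y":-45,"z":5,"rx":0,"ry":0,"rz":0},
    {"fingers":-1,"x":-4.5,"y":-45,"z":5,"rx":0,"ry":0,"rz":0},
    {"fingers":-1,"x":-4.5,"y":-45,"z":5,"rx":0,"ry":0,"rz":0},
    {"fingers":-1,"x":-4.5,"y":-45,"z":5,"rx":0,"ry":0,"rz":0},
    {"fingers":-1,"x":-4.5,"y":-45,"z":5,"rx":0,"ry":0,"rz":0},
    {"fingers":-1,"x":-4.5,"y":-45,"z":5,"rx":0,"ry":0,"rz":0},
    {"fingers":-1,"x":-4.5,"y":-45,"z":5,"rx":0,"ry":0,"rz":0},
    {"fingers":-1,"x":0,"y":0,"z":0,"rx":0,"ry":0,"rz":0}
  ]
}}

```text
time_s: 4.75
tcp_pos: [0.4985, -0.3468, 0.2051]
orientation: [0.002, 1.0, -0.0, -0.001]
wrist_force: [0.5, 0.5, -0.0]
gripper_width: 0.0856
gripper_force: 0.0
```

```bash
python3 - <<'E'
from h import *
np.set_printoptions(precision=4,suppress=True)
f=grab('wrist','w3.png')
s=arm.get_state();print(s['tcp_pos'],s['orientation'],s['joint_pos'])
for l,z in[('pin_tip',.009),('pin',0),('shelf',0),('beaker',0)]:
  for q in viewer.pinpoint('wrist',l)[:2]: print(l,round(q['p'],2),q['position'],atz(f,q['position'],z))
E
```

```text
[ 0.4992 -0.3449  0.2054] [ 0.0008  1.      0.0001 -0.0008] [-0.0634  0.3703  0.7579  1.5816 -0.2607  1.2957  2.3015]
pin_tip 0.65 [247.0, 143.6] [ 0.4669 -0.3554  0.009 ]
pin 0.63 [251.0, 269.0] [ 0.6172 -0.3521  0.    ]
shelf 0.58 [266.2, 314.7] [ 0.6802 -0.3335 -0.    ]
beaker 0.76 [104.0, 131.5] [ 0.4545 -0.5087 -0.    ]
```

View pics/w3.png

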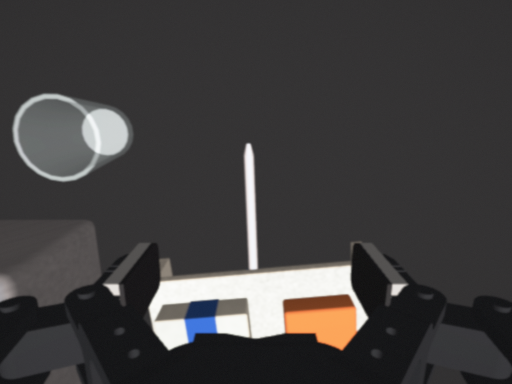

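The wrist view shows the shaft from its tip at (248, 144) to the shelf edge at (253, 268). The beaker is at (85, 135), and the low stock on the shelf front is behind the grasp.

```bash
python3 - <<'E'
from h import *
np.set_printoptions(precision=4,suppress=True)
f=grab('wrist');im=f['frame'].astype(int)
P=[]
for r in range(160,262,4):
    c=np.where(im[r,235:270].min(1)>110)[0]+235
    if len(c)>3: P.append(atz(f,[c.mean(),r],.009)[:2])
P=np.array(P);k=np.polyfit(P[:,0],P[:,1],1);print(len(P),k,np.polyval(k,[.467,.515,.647]),P[:,1]-np.polyval(k,P[:,0]))
for px in[(165,276),(350,264)]:print(atz(f,px,.056))
E
```

```text
26 [ 0.0324 -0.3701] [-0.355  -0.3534 -0.3492] [ 0.0003  0.0001 -0.0001 -0.0002 -0.0004 -0.      0.0004  0.0002  0.
 -0.0001 -0.0003  0.0001 -0.0001  0.0003  0.0001 -0.0001 -0.0002  0.0002
 -0.     -0.0002  0.0002  0.     -0.0002  0.0002  0.0001 -0.0001]
[ 0.5984 -0.4342  0.056 ]
[ 0.5845 -0.2468  0.056 ]
```

Request:
{"name": "apply_moves", "arguments": {
  "motion": [
    {"fingers":-1,"x":-16,"y":-8.5,"z":20,"rx":0,"ry":0,"rz":-0.032},
    {"fingers":-1,"x":0,"y":0,"z":40,"rx":0,"ry":0,"rz":0},
    {"fingers":-1,"x":0,"y":0,"z":40,"rx":0,"ry":0,"rz":0},
    {"fingers":-1,"x":0,"y":0,"z":40,"rx":0,"ry":0,"rz":0},
    {"fingers":-1,"x":0,"y":0,"z":30,"rx":0,"ry":0,"rz":0},
    {"fingers":-1,"x":0,"y":0,"z":20,"rx":0,"ry":0,"rz":0},
    {"fingers":-1,"x":0,"y":0,"z":11,"rx":0,"ry":0,"rz":0},
    {"fingers":1,"x":0,"y":0,"z":0,"rx":0,"ry":0,"rz":0},
    {"fingers":1,"x":0,"y":0,"z":0,"rx":0,"ry":0,"rz":0},
    {"fingers":1,"x":0,"y":0,"z":0,"rx":0,"ry":0,"rz":0},
    {"fingers":1,"x":0,"y":0,"z":0,"rx":0,"ry":0,"rz":0},
    {"fingers":1,"x":0,"y":0,"z":0,"rx":0,"ry":0,"rz":0},
    {"fingers":1,"x":0,"y":0,"z":0,"rx":0,"ry":0,"rz":0}
  ]
}}

```text
time_s: 6.68
tcp_pos: [0.5153, -0.3535, 0.0054]
orientation: [-0.016, 1.0, -0.0, 0.0]
wrist_force: [0.4, -0.4, 1.2]
gripper_width: 0.0071
gripper_force: 58.7
```

Request:
{"name": "apply_moves", "arguments": {
  "motion": [
    {"fingers":1,"x":8,"y":0,"z":0,"rx":0,"ry":0,"rz":0},
    {"fingers":1,"x":15,"y":0,"z":0,"rx":0,"ry":0,"rz":0},
    {"fingers":1,"x":15,"y":0,"z":0,"rx":0,"ry":0,"rz":0},
    {"fingers":1,"x":15,"y":0,"z":0,"rx":0,"ry":0,"rz":0},
    {"fingers":1,"x":15,"y":0,"z":0,"rx":0,"ry":0,"rz":0},
    {"fingers":1,"x":15,"y":0,"z":0,"rx":0,"ry":0,"rz":0},
    {"fingers":1,"x":15,"y":0,"z":0,"rx":0,"ry":0,"rz":0},
    {"fingers":1,"x":15,"y":10,"z":0,"rx":0,"ry":0,"rz":0},
    {"fingers":1,"x":15,"y":10,"z":0,"rx":0,"ry":0,"rz":0},
    {"fingers":1,"x":12,"y":10,"z":0,"rx":0,"ry":0,"rz":0},
    {"fingers":1,"x":0,"y":0,"z":0,"rx":0,"ry":0,"rz":0}
  ]
}}

```text
time_s: 8.05
tcp_pos: [0.3727, -0.3272, 0.0051]
orientation: [-0.015, 1.0, 0.001, -0.001]
wrist_force: [-1.6, 0.6, 1.1]
gripper_width: 0.0069
gripper_force: 58.9
```

```bash
python3 - <<'E'
from h import *
np.set_printoptions(precision=4,suppress=True)
f=grab('top','t2.png');s=arm.get_state();print(s['tcp_pos'],s['joint_pos'])
for l,z in[('pin_tip',.009),('pin_handle',.009),('pin',0)]:
  for q in viewer.pinpoint('top',l)[:2]: print(l,round(q['p'],2),q['position'],atz(f,q['position'],z))
c=f['frame'][110:300,260:450,::-1];cv2.imwrite('pics/c2.png',cv2.resize(c,None,fx=3,fy=3))
E
```

```text
[ 0.3734 -0.3275  0.0052] [ 0.0222  0.3819  0.695   2.0432 -0.3303  0.8281  2.5107]
pin_handle 0.75 [339.0, 204.2] [ 0.5028 -0.3248  0.009 ]
pin 0.56 [341.3, 217.1] [ 0.4588 -0.3331  0.    ]
```

View pics/c2.png

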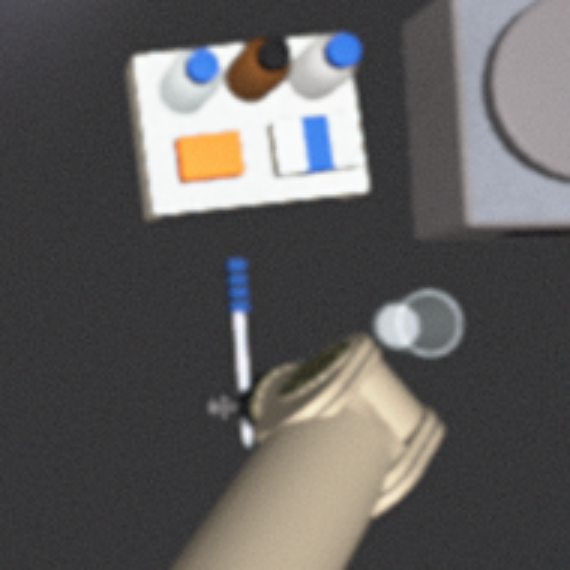

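The crop shows the pin fully out: blue handle at (238, 258–310), shaft down to the tip at (248, 440), nothing else moved. I'll let go, lift and look over the handle.

Request:
{"name": "apply_moves", "arguments": {
  "motion": [
    {"fingers":-1,"x":0,"y":0,"z":0,"rx":0,"ry":0,"rz":0},
    {"fingers":-1,"x":0,"y":0,"z":0,"rx":0,"ry":0,"rz":0},
    {"fingers":-1,"x":0,"y":0,"z":0,"rx":0,"ry":0,"rz":0},
    {"fingers":-1,"x":0,"y":0,"z":-20,"rx":0,"ry":0,"rz":0},
    {"fingers":-1,"x":0,"y":0,"z":-40,"rx":0,"ry":0,"rz":0},
    {"fingers":-1,"x":-10,"y":0,"z":-40,"rx":0,"ry":0,"rz":0},
    {"fingers":-1,"x":-30,"y":0,"z":-20,"rx":0,"ry":0,"rz":0},
    {"fingers":-1,"x":-30,"y":0,"z":0,"rx":0,"ry":0,"rz":0},
    {"fingers":-1,"x":-30,"y":0,"z":0,"rx":0,"ry":0,"rz":0},
    {"fingers":-1,"x":-20,"y":0,"z":0,"rx":0,"ry":0,"rz":0},
    {"fingers":-1,"x":0,"y":0,"z":0,"rx":0,"ry":0,"rz":0}
  ]
}}

```text
time_s: 9.62
tcp_pos: [0.4952, -0.3235, 0.1249]
orientation: [-0.017, 1.0, -0.0, -0.0]
wrist_force: [-1.2, -0.1, -0.0]
gripper_width: 0.0855
gripper_force: 0.0
```

```bash
python3 - <<'E'
from h import *
np.set_printoptions(precision=4,suppress=True)
viewer.grab_frame('top')
f=grab('wrist','w4.png');s=arm.get_state();print(s['tcp_pos'],s['orientation'],s['joint_pos'])
for l,z in[('pin_tip',.009),('pin_handle',.009),('pin',0)]:
  for q in viewer.pinpoint('wrist',l)[:2]: print(l,round(q['p'],2),q['position'],atz(f,q['position'],z))
h=cv2.cvtColor(f['frame'],cv2.COLOR_RGB2HSV)
m=cv2.inRange(h,(100,120,60),(130,255,255))
n,L,st,c=cv2.connectedComponentsWithStats(m)
for i in range(1,n):
  if st[i,4]>100:print(st[i],c[i],atz(f,c[i],.018))
E
```

```text
[ 0.4933 -0.3244  0.1251] [-0.0153  0.9999 -0.     -0.0004] [-0.0728  0.4032  0.7201  1.7171 -0.2894  1.1314  2.3337]
pin_handle 0.82 [256.5, 199.0] [ 0.5007 -0.3226  0.009 ]
pin 0.97 [253.8, 165.9] [ 0.4742 -0.3258  0.    ]
[244 168  23  19 377] [255.    178.252] [ 0.4811 -0.3245  0.018 ]
[244 192  23  13 299] [255. 198.] [ 0.4974 -0.324   0.018 ]
[244 209  23  14 318] [255.  215.5] [ 0.5123 -0.3235  0.018 ]
[244 226  23  16 353] [254.8442 233.4703] [ 0.5281 -0.3231  0.018 ]
```

View pics/w4.png

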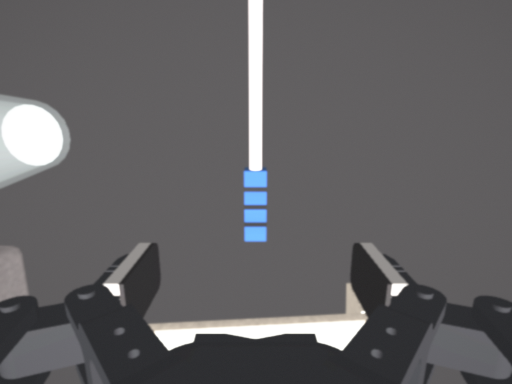

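The wrist view shows the handle at rows 168–242, col 255, straight between the fingers and parallel to them. I'll go down and grip it.

Request:
{"name": "apply_moves", "arguments": {
  "motion": [
    {"fingers":-1,"x":0,"y":0,"z":30,"rx":0,"ry":0,"rz":0},
    {"fingers":-1,"x":0,"y":0,"z":35,"rx":0,"ry":0,"rz":0},
    {"fingers":-1,"x":0,"y":0,"z":30,"rx":0,"ry":0,"rz":0},
    {"fingers":-1,"x":0,"y":0,"z":20,"rx":0,"ry":0,"rz":0},
    {"fingers":-1,"x":0,"y":0,"z":8,"rx":0,"ry":0,"rz":0},
    {"fingers":1,"x":0,"y":0,"z":0,"rx":0,"ry":0,"rz":0},
    {"fingers":1,"x":0,"y":0,"z":0,"rx":0,"ry":0,"rz":0},
    {"fingers":1,"x":0,"y":0,"z":0,"rx":0,"ry":0,"rz":0},
    {"fingers":1,"x":0,"y":0,"z":0,"rx":0,"ry":0,"rz":0},
    {"fingers":1,"x":0,"y":0,"z":0,"rx":0,"ry":0,"rz":0}
  ]
}}

```text
time_s: 11.12
tcp_pos: [0.4947, -0.3243, 0.003]
orientation: [-0.016, 1.0, -0.0, 0.001]
wrist_force: [-1.0, 0.9, 6.2]
gripper_width: 0.0164
gripper_force: 59.4
```

Request:
{"name": "apply_moves", "arguments": {
  "motion": [
    {"fingers":1,"x":0,"y":0,"z":-15,"rx":0,"ry":0,"rz":0},
    {"fingers":1,"x":0,"y":0,"z":-45,"rx":0,"ry":0,"rz":0},
    {"fingers":1,"x":-4.6,"y":39.6,"z":-14,"rx":0,"ry":0,"rz":0},
    {"fingers":1,"x":-4.6,"y":39.6,"z":-14,"rx":0,"ry":0,"rz":0},
    {"fingers":1,"x":-4.6,"y":39.6,"z":-14,"rx":0,"ry":0,"rz":0},
    {"fingers":1,"x":-4.6,"y":39.6,"z":-14,"rx":0,"ry":0,"rz":0},
    {"fingers":1,"x":-4.6,"y":39.6,"z":-14,"rx":0,"ry":0,"rz":0},
    {"fingers":1,"x":-4.6,"y":39.6,"z":-14,"rx":0,"ry":0,"rz":0},
    {"fingers":1,"x":-4.6,"y":39.6,"z":-14,"rx":0,"ry":0,"rz":0},
    {"fingers":1,"x":0,"y":0,"z":0,"rx":0,"ry":0,"rz":0.16},
    {"fingers":1,"x":0,"y":0,"z":0,"rx":0,"ry":0,"rz":0.16},
    {"fingers":1,"x":0,"y":0,"z":0,"rx":0,"ry":0,"rz":0.16},
    {"fingers":1,"x":0,"y":0,"z":0,"rx":0,"ry":0,"rz":0.16},
    {"fingers":1,"x":0,"y":0,"z":0,"rx":0,"ry":0,"rz":0.16},
    {"fingers":1,"x":0,"y":0,"z":0,"rx":0,"ry":0,"rz":0.16},
    {"fingers":1,"x":0,"y":0,"z":0,"rx":0,"ry":0,"rz":0.16},
    {"fingers":1,"x":0,"y":0,"z":0,"rx":0,"ry":0,"rz":0.16},
    {"fingers":1,"x":0,"y":0,"z":0,"rx":0,"ry":0,"rz":0.16},
    {"fingers":1,"x":0,"y":0,"z":0,"rx":0,"ry":0,"rz":0.16},
    {"fingers":1,"x":0,"y":0,"z":0,"rx":0,"ry":0,"rz":0}
  ]
}}

```text
time_s: 13.62
tcp_pos: [0.5176, -0.0461, 0.1607]
orientation: [0.706, 0.708, 0.0, -0.0]
wrist_force: [0.4, -0.2, -1.9]
gripper_width: 0.0166
gripper_force: 59.0
```

```bash
cat > m.py <<'E'
from h import *
np.set_printoptions(precision=4,suppress=True)
import sys
def run(tag):
    rays={}
    s=arm.get_state();print(s['time_s'],s['tcp_pos'],s['orientation'],s['gripper_width'],s['wrist_force'])
    for n in('scene','top','wrist'):
        f=grab(n,tag+n+'.png')
        for l in('pin_tip','pin_handle','near_eye','far_eye'):
            q=viewer.pinpoint(n,l)[:1]
            if q and q[0]['p']>.4:
                rays.setdefault(l,[]).append(ray(f,q[0]['position']));print(l,n,round(q[0]['p'],2),q[0]['position'],atz(f,q[0]['position'],.122))
    for l,r in rays.items():
        if len(r)>1:print('tri',l,tri(r))
E
python3 - <<'E'
from m import *
run('a')
cv2.imwrite('pics/am.png',np.hstack([cv2.resize(F['wrist']['frame'],(400,300)),cv2.resize(F['scene']['frame'][100:250,180:380],(400,300))])[...,::-1])
E
```

```text
13.625 [ 0.5176 -0.0461  0.1607] [ 0.7062  0.7081  0.0002 -0.    ] 0.016596214476235042 [ 0.3829 -0.2308 -1.9294]
pin_tip scene 0.62 [274.1, 156.5] [0.4727 0.2268 0.122 ]
pin_handle scene 0.47 [245.0, 178.0] [ 0.4693 -0.003   0.122 ]
near_eye scene 0.85 [276.6, 167.8] [0.5326 0.1436 0.122 ]
far_eye scene 0.83 [290.8, 151.9] [0.513 0.311 0.122]
pin_tip top 0.63 [199.8, 200.0] [0.5176 0.1361 0.122 ]
pin_handle top 0.67 [151.0, 199.8] [0.5214 0.2869 0.122 ]
near_eye top 0.6 [189.2, 203.3] [0.5081 0.1689 0.122 ]
far_eye top 0.71 [150.8, 202.6] [0.5127 0.2875 0.122 ]
pin_handle wrist 0.61 [254.2, 273.2] [ 0.5175 -0.0794  0.122 ]
tri pin_tip [0.5174 0.132  0.1757]
tri pin_handle [0.499  0.0809 0.2148]
tri near_eye [0.5127 0.1743 0.1009]
tri far_eye [0.5171 0.2883 0.1317]
```

View pics/am.png

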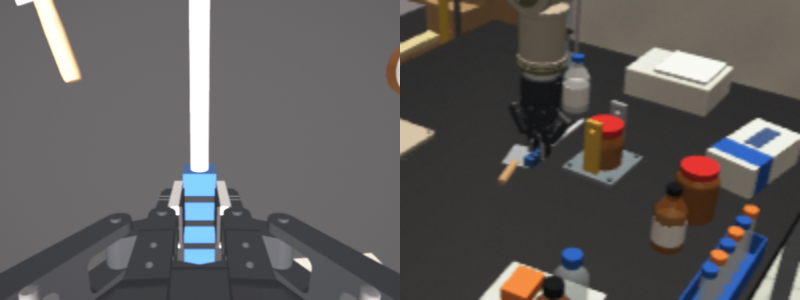

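The held pin points straight along +y at the clamp (wrist view: shaft at col 200, handle square between the pads), and the yellow upright is ahead of the tip. I'll check its pitch from the shaft's width in the wrist view.

```bash
python3 - <<'E'
from m import *
f=grab('wrist');g=f['frame'].astype(float).min(2);k=K(f);T=np.array(f['camera_from_world'])
P=[]
for r in range(2,205,3):
    row=g[r,200:312]; c=np.arange(200,312)
    on=np.where(row>170)[0]
    if len(on)<8: continue
    i,j=on[0],on[-1]; bg=85.;hi=np.median(row[i+3:j-2]); t=(bg+hi)/2
    l=np.interp(t,row[max(i-3,0):i+2],c[max(i-3,0):i+2]); q=np.interp(-t,-row[j-1:j+4],c[j-1:j+4])
    w=q-l; d=.010*k/w; m=(l+q)/2
    p=T[:3,:3].T@(np.array([(m-f['cx'])/k*d,(r-f['cy'])/k*d,d])-T[:3,3]);P.append(p)
P=np.array(P);print(P[::8])
for a in(0,2):
    c=np.polyfit(P[:,1],P[:,a],1);print('xz'[a//2],c,np.polyval(c,[-.024,.126]),np.std(P[:,a]-np.polyval(c,P[:,1])))
E
```

```text
[[ 0.5176  0.0573  0.1717]
 [ 0.5175  0.0491  0.1728]
 [ 0.5175  0.0411  0.1717]
 [ 0.5176  0.0327  0.1715]
 [ 0.5176  0.0238  0.1723]
 [ 0.5176  0.0147  0.1726]
 [ 0.5177  0.0052  0.1724]
 [ 0.5177 -0.0045  0.1728]
 [ 0.5177 -0.0148  0.1726]]
x [-0.0028  0.5177] [0.5177 0.5173] 2.527995367036691e-05
z [-0.0157  0.1727] [0.1731 0.1707] 0.0006022486972494768
```

Request:
{"name": "apply_moves", "arguments": {
  "motion": [
    {"fingers":1,"x":0,"y":0.7,"z":16,"rx":0,"ry":0,"rz":0},
    {"fingers":1,"x":0,"y":0,"z":20,"rx":0,"ry":0,"rz":0},
    {"fingers":1,"x":12,"y":0,"z":10,"rx":0,"ry":0,"rz":0},
    {"fingers":1,"x":12,"y":0,"z":0,"rx":0,"ry":0,"rz":0},
    {"fingers":1,"x":0,"y":0,"z":0,"rx":0,"ry":0,"rz":0}
  ]
}}

```text
time_s: 15.05
tcp_pos: [0.5188, -0.0203, 0.1146]
orientation: [0.706, 0.709, 0.0, 0.0]
wrist_force: [-0.3, -0.2, -2.0]
gripper_width: 0.0161
gripper_force: 59.0
```

```bash
python3 - <<'E'
from m import *
run('b')
a=F['scene']; p=proj(a,[.518,.155,.122]); u,v=p.astype(int)
t=F['top']; p2=proj(t,[.518,.155,.122]); u2,v2=p2.astype(int); print(p,p2)
c1=cv2.resize(a['frame'][v-35:v+25,u-40:u+40],(800,600),interpolation=cv2.INTER_CUBIC)[:, :]
c2=cv2.resize(t['frame'][v2-30:v2+30,u2-40:u2+40],(400,300),interpolation=cv2.INTER_CUBIC)
cv2.imwrite('pics/bm.png',np.hstack([cv2.resize(c1,(400,300)),c2])[...,::-1])
for q in([.5183,.1664,.122],[.5188,.2866,.122],[.5183,.150,.122]):print(proj(a,q),proj(t,q))
E
```

```text
15.05 [ 0.5188 -0.0203  0.1146] [0.7055 0.7087 0.0004 0.    ] 0.016144737951387305 [-0.336  -0.155  -1.9979]
pin_tip scene 0.43 [275.9, 166.5] [0.5246 0.1517 0.122 ]
pin_handle scene 0.66 [250.7, 183.8] [ 0.512  -0.0267  0.122 ]
near_eye scene 0.8 [274.8, 164.2] [0.5107 0.1666 0.122 ]
far_eye scene 0.59 [289.9, 154.4] [0.5212 0.2864 0.122 ]
pin_tip top 0.61 [337.4, 152.9] [ 0.6572 -0.2978  0.122 ]
near_eye top 0.89 [189.3, 202.4] [0.5108 0.1686 0.122 ]
far_eye top 0.57 [150.5, 201.1] [0.5174 0.2884 0.122 ]
pin_handle wrist 0.97 [254.6, 274.2] [ 0.5184 -0.0309  0.122 ]
tri pin_tip [ 0.6586 -0.2178  0.3351]
tri pin_handle [ 0.5166 -0.0303  0.1248]
tri near_eye [0.5104 0.1684 0.1212]
tri far_eye [0.5185 0.2897 0.1196]
[274.9427 165.7575] [193.6814 200.0053]
[276.3155 164.7196] [189.9959 199.9864]
[289.4486 154.2395] [151.0905 200.6447]
[274.4238 166.2448] [195.2964 199.8748]
```

View pics/bm.png

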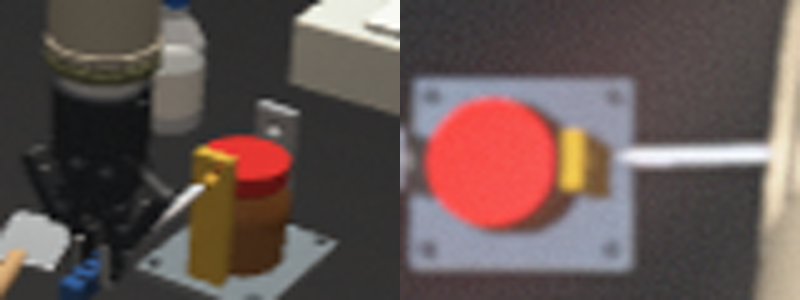

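The scene crop shows the tip close before the yellow upright's eye. In the top crop the tip at row 157 lies slightly off the upright's centre at about row 160, so I'll measure that more exactly.

```bash
python3 - <<'E'
from m import *
f=grab('top');im=f['frame'];h=cv2.cvtColor(im,cv2.COLOR_RGB2HSV)
def comp(mask,z,lab):
    m=mask.copy();m[:160]=0;m[245:]=0;m[:,:130]=0;m[:,230:]=0
    n,L,st,c=cv2.connectedComponentsWithStats(m);i=1+np.argmax(st[1:,4]);print(lab,st[i],c[i],atz(f,c[i],z))
comp(cv2.inRange(h,(0,150,140),(6,255,255))|cv2.inRange(h,(172,150,140),(180,255,255)),.114,'lid')
comp(cv2.inRange(h,(18,120,150),(32,255,255)),.140,'yellow top')
comp(cv2.inRange(h,(15,100,60),(32,255,255)),.135,'yellow all')
# base plate: grey
m=cv2.inRange(h,(100,20,90),(130,110,200));m[:160]=0;m[245:]=0;m[:,:130]=0;m[:,215:]=0
pts=cv2.findNonZero(m);r=cv2.minAreaRect(pts);print('base',r,atz(f,r[0],.014))
g=im.astype(float).min(2)
for c in range(198,216,3):
    col=g[190:212,c]-60;col[col<20]=0;rr=(col*np.arange(190,212)).sum()/col.sum();print(c,round(rr,2),atz(f,[c,rr],.122))
# steel upright, scene circle etc
E
```

```text
lid [158 190  26  26 515] [171.1806 202.1981] [0.5133 0.2263 0.114 ]
yellow top [185 196   6  12  63] [187.1587 201.5873] [0.512  0.1722 0.14  ]
yellow all [185 196   9  13 101] [188.5743 202.3168] [0.5101 0.1688 0.135 ]
base ((177.477783203125, 215.6425323486328), (68.7170639038086, 52.204708099365234), 78.31063079833984) [0.4754 0.226  0.014 ]
198 200.61 [0.5158 0.1417 0.122 ]
201 200.81 [0.515  0.1324 0.122 ]
204 200.79 [0.5149 0.1231 0.122 ]
207 200.78 [0.5147 0.1138 0.122 ]
210 200.73 [0.5147 0.1045 0.122 ]
213 200.58 [0.515  0.0952 0.122 ]
```

Request:
{"name": "apply_moves", "arguments": {
  "motion": [
    {"fingers":1,"x":0,"y":-2.3,"z":0,"rx":0,"ry":0,"rz":0},
    {"fingers":1,"x":6,"y":0,"z":0,"rx":0,"ry":0,"rz":0},
    {"fingers":1,"x":6,"y":0,"z":0,"rx":0,"ry":0,"rz":0},
    {"fingers":1,"x":5,"y":0,"z":0,"rx":0,"ry":0,"rz":0},
    {"fingers":1,"x":5,"y":0,"z":0,"rx":0,"ry":0,"rz":0},
    {"fingers":1,"x":0,"y":0,"z":0,"rx":0,"ry":0,"rz":0}
  ]
}}

```text
time_s: 16.6
tcp_pos: [0.5161, 0.0006, 0.1143]
orientation: [0.706, 0.708, 0.0, -0.0]
wrist_force: [0.5, -1.1, -1.9]
gripper_width: 0.0165
gripper_force: 59.0
```

Request:
{"name": "apply_moves", "arguments": {
  "motion": [
    {"fingers":1,"x":5,"y":0,"z":0,"rx":0,"ry":0,"rz":0},
    {"fingers":1,"x":5,"y":0,"z":0,"rx":0,"ry":0,"rz":0},
    {"fingers":1,"x":5,"y":0,"z":0,"rx":0,"ry":0,"rz":0},
    {"fingers":1,"x":5,"y":0,"z":0,"rx":0,"ry":0,"rz":0},
    {"fingers":1,"x":0,"y":0,"z":0,"rx":0,"ry":0,"rz":0}
  ]
}}

```text
time_s: 17.23
tcp_pos: [0.516, 0.0206, 0.1143]
orientation: [0.706, 0.708, 0.0, -0.0]
wrist_force: [-0.2, 0.7, -1.0]
gripper_width: 0.0167
gripper_force: 59.1
```

```bash
python3 - <<'E'
from m import *
run('c')
cv2.imwrite('pics/cm.png',np.hstack([cv2.resize(F['wrist']['frame'],(400,300)),cv2.resize(F['scene']['frame'][130:205,235:335],(400,300),interpolation=cv2.INTER_CUBIC)])[...,::-1])
E
```

```text
17.225 [0.516  0.0206 0.1143] [ 0.7061  0.7081  0.0002 -0.0001] 0.01672757519629574 [-0.1963  0.6559 -0.9875]
pin_handle scene 0.44 [256.6, 182.5] [ 0.5259 -0.0052  0.122 ]
near_eye scene 0.61 [276.4, 164.9] [0.5194 0.1652 0.122 ]
far_eye scene 0.8 [291.1, 153.5] [0.5215 0.2975 0.122 ]
pin_handle top 0.49 [111.9, 264.6] [0.3259 0.4052 0.122 ]
near_eye top 0.74 [191.1, 204.3] [0.5048 0.1631 0.122 ]
far_eye top 0.85 [150.6, 200.9] [0.518  0.2881 0.122 ]
pin_handle wrist 0.88 [252.2, 274.2] [0.5149 0.0112 0.122 ]
tri pin_handle [0.4395 0.175  0.1799]
tri near_eye [0.5108 0.1674 0.1175]
tri far_eye [0.5211 0.2896 0.1245]
```

View pics/cm.png

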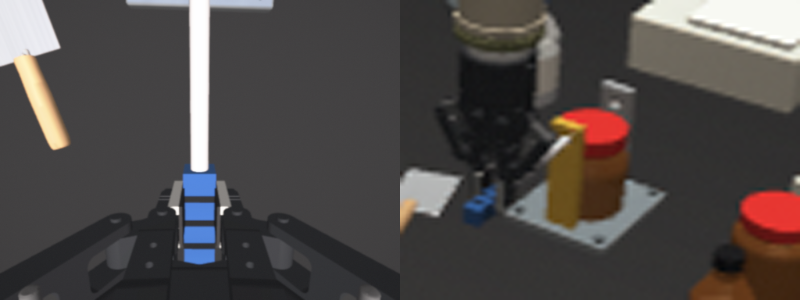

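The wrist view shows the shaft running up over the near edge of the base, which is slightly tilted ((127, 4) to (273, 9)). In the scene crop the tip has entered the yellow eye. I'll advance and then measure the stand's yaw.

Request:
{"name": "apply_moves", "arguments": {
  "motion": [
    {"fingers":1,"x":6,"y":0,"z":0,"rx":0,"ry":0,"rz":0.01},
    {"fingers":1,"x":6,"y":0,"z":0,"rx":0,"ry":0,"rz":0},
    {"fingers":1,"x":6,"y":0,"z":0,"rx":0,"ry":0,"rz":0},
    {"fingers":1,"x":6,"y":0,"z":0,"rx":0,"ry":0,"rz":0},
    {"fingers":1,"x":6,"y":0,"z":0,"rx":0,"ry":0,"rz":0},
    {"fingers":1,"x":6,"y":0,"z":0,"rx":0,"ry":0,"rz":0},
    {"fingers":1,"x":0,"y":0,"z":0,"rx":0,"ry":0,"rz":0}
  ]
}}

```text
time_s: 18.85
tcp_pos: [0.5163, 0.0568, 0.1143]
orientation: [0.71, 0.705, 0.0, -0.0]
wrist_force: [0.1, 1.0, -0.3]
gripper_width: 0.0164
gripper_force: 59.1
```

```bash
python3 - <<'E'
from m import *
run('d')
cv2.imwrite('pics/dm.png',cv2.resize(F['wrist']['frame'],(640,480))[...,::-1])
E
```

```text
18.85 [0.5163 0.0568 0.1143] [ 0.7096  0.7046  0.0002 -0.0001] 0.01642960142759869 [ 0.0587  1.007  -0.3447]
pin_handle scene 0.74 [291.7, 153.6] [0.5243 0.2982 0.122 ]
near_eye scene 0.97 [277.2, 165.2] [0.5235 0.1649 0.122 ]
far_eye scene 0.71 [292.2, 151.8] [0.5178 0.3157 0.122 ]
pin_tip top 0.49 [172.4, 201.7] [0.5141 0.2208 0.122 ]
near_eye top 0.6 [190.2, 202.0] [0.512  0.1658 0.122 ]
far_eye top 0.91 [150.4, 201.2] [0.5171 0.2887 0.122 ]
pin_handle wrist 0.76 [253.4, 270.6] [0.5156 0.0491 0.122 ]
tri pin_handle [0.5581 0.1215 0.2209]
tri near_eye [0.5163 0.1691 0.1172]
tri far_eye [0.5222 0.2898 0.1329]
```

View pics/dm.png

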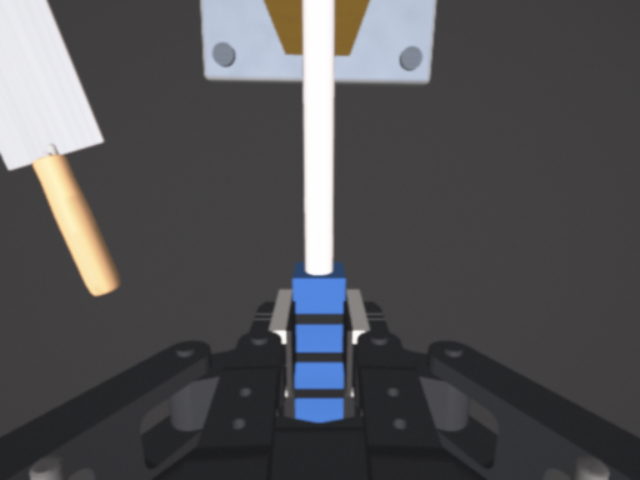

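The wrist view shows the shaft (col 319) centred on the yellow upright (cols 287–350 at its foot) and on the base edge, which has about 0.015 rad of yaw left. I'll turn about the eye and go on.

Request:
{"name": "apply_moves", "arguments": {
  "motion": [
    {"fingers":1,"x":6,"y":-0.8,"z":0,"rx":0,"ry":0,"rz":0.007},
    {"fingers":1,"x":6,"y":-0.7,"z":0,"rx":0,"ry":0,"rz":0.007},
    {"fingers":1,"x":6,"y":0,"z":0,"rx":0,"ry":0,"rz":0},
    {"fingers":1,"x":6,"y":0,"z":0,"rx":0,"ry":0,"rz":0},
    {"fingers":1,"x":6,"y":0,"z":0,"rx":0,"ry":0,"rz":0},
    {"fingers":1,"x":6,"y":0,"z":0,"rx":0,"ry":0,"rz":0},
    {"fingers":1,"x":0,"y":0,"z":0,"rx":0,"ry":0,"rz":0}
  ]
}}

```text
time_s: 20.48
tcp_pos: [0.5154, 0.0931, 0.1143]
orientation: [0.714, 0.7, 0.0, -0.0]
wrist_force: [-0.7, 1.9, -0.4]
gripper_width: 0.0166
gripper_force: 59.3
```

Request:
{"name": "apply_moves", "arguments": {
  "motion": [
    {"fingers":1,"x":5,"y":0,"z":0,"rx":0,"ry":0,"rz":0},
    {"fingers":1,"x":5,"y":0,"z":0,"rx":0,"ry":0,"rz":0},
    {"fingers":1,"x":5,"y":0,"z":0,"rx":0,"ry":0,"rz":0},
    {"fingers":1,"x":0,"y":0,"z":0,"rx":0,"ry":0,"rz":0}
  ]
}}

```text
time_s: 20.98
tcp_pos: [0.5157, 0.1079, 0.1143]
orientation: [0.715, 0.7, 0.0, -0.0]
wrist_force: [-1.4, 0.6, 1.4]
gripper_width: 0.0167
gripper_force: 59.4
```

Request:
{"name": "apply_moves", "arguments": {
  "motion": [
    {"fingers":1,"x":5,"y":0,"z":0,"rx":0,"ry":0,"rz":0},
    {"fingers":1,"x":5,"y":0,"z":0,"rx":0,"ry":0,"rz":0},
    {"fingers":1,"x":5,"y":0,"z":0,"rx":0,"ry":0,"rz":0},
    {"fingers":1,"x":5,"y":0,"z":0,"rx":0,"ry":0,"rz":0},
    {"fingers":1,"x":5,"y":0,"z":0,"rx":0,"ry":0,"rz":0},
    {"fingers":1,"x":5,"y":0,"z":0,"rx":0,"ry":0,"rz":0},
    {"fingers":1,"x":0,"y":0,"z":0,"rx":0,"ry":0,"rz":0}
  ]
}}

```text
time_s: 21.85
tcp_pos: [0.5163, 0.1378, 0.1145]
orientation: [0.715, 0.699, 0.0, -0.0]
wrist_force: [-3.4, -2.1, 4.3]
gripper_width: 0.0164
gripper_force: 59.9
```

Forces are still small. I'll creep in until the shoulder makes contact.

Request:
{"name": "apply_moves", "arguments": {
  "motion": [
    {"fingers":1,"x":2,"y":0,"z":0,"rx":0,"ry":0,"rz":0},
    {"fingers":1,"x":2,"y":0,"z":0,"rx":0,"ry":0,"rz":0},
    {"fingers":1,"x":1,"y":0,"z":0,"rx":0,"ry":0,"rz":0},
    {"fingers":1,"x":0,"y":0,"z":0,"rx":0,"ry":0,"rz":0}
  ]
}}

```text
time_s: 22.35
tcp_pos: [0.5164, 0.1415, 0.1145]
orientation: [0.715, 0.699, -0.0, 0.0]
wrist_force: [-4.7, -5.8, 7.0]
gripper_width: 0.0164
gripper_force: 60.2
```

```bash
python3 - <<'E'
from m import *
run('e')
cv2.imwrite('pics/em.png',cv2.resize(F['wrist']['frame'],(640,480))[...,::-1])
E
```

```text
22.35 [0.5164 0.1415 0.1145] [ 0.715   0.6991 -0.0003  0.0001] 0.016359736018955514 [-4.7295 -5.8161  6.989 ]
pin_handle scene 0.66 [273.8, 169.6] [0.5305 0.1234 0.122 ]
near_eye scene 0.75 [276.7, 166.8] [0.5287 0.1514 0.122 ]
far_eye scene 0.63 [290.7, 150.9] [0.5079 0.3198 0.122 ]
pin_handle top 0.59 [203.5, 204.0] [0.5049 0.1247 0.122 ]
pin_handle wrist 0.92 [253.6, 276.7] [0.5157 0.1314 0.122 ]
near_eye wrist 0.87 [255.0, 203.0] [0.5171 0.1674 0.122 ]
tri pin_handle [0.5153 0.1293 0.1146]
tri near_eye [0.519  0.1656 0.1128]
```

View pics/em.png

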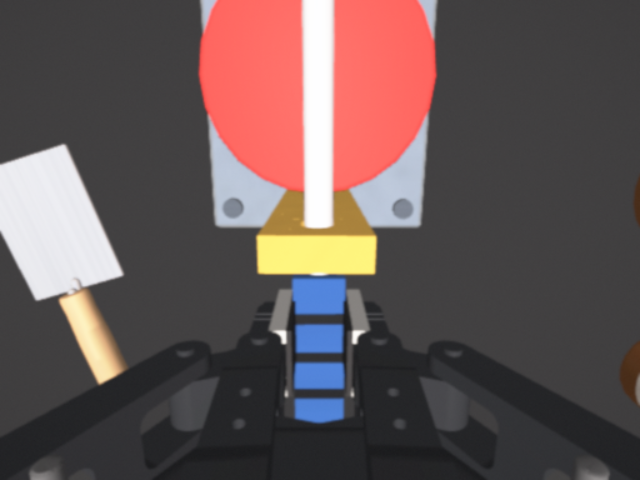

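The wrist view shows the shaft over the lid and through the yellow upright (top face at rows 235–273), with the handle's front at row 278. A few mm are left. I'll ease the side load and creep on.

Request:
{"name": "apply_moves", "arguments": {
  "motion": [
    {"fingers":1,"x":0,"y":-0.4,"z":-0.7,"rx":0,"ry":0,"rz":0},
    {"fingers":1,"x":1,"y":0,"z":0,"rx":0,"ry":0,"rz":0},
    {"fingers":1,"x":1,"y":0,"z":0,"rx":0,"ry":0,"rz":0},
    {"fingers":1,"x":1,"y":0,"z":0,"rx":0,"ry":0,"rz":0},
    {"fingers":1,"x":0,"y":0,"z":0,"rx":0,"ry":0,"rz":0}
  ]
}}

```text
time_s: 23.72
tcp_pos: [0.5161, 0.1452, 0.1149]
orientation: [0.715, 0.699, 0.0, -0.0]
wrist_force: [0.5, -0.3, -2.9]
gripper_width: 0.0163
gripper_force: 59.0
```

Request:
{"name": "apply_moves", "arguments": {
  "motion": [
    {"fingers":1,"x":1,"y":0,"z":0,"rx":0,"ry":0,"rz":0},
    {"fingers":1,"x":1,"y":0,"z":0,"rx":0,"ry":0,"rz":0},
    {"fingers":1,"x":0,"y":0,"z":0,"rx":0,"ry":0,"rz":0}
  ]
}}

```text
time_s: 24.1
tcp_pos: [0.5162, 0.1469, 0.115]
orientation: [0.715, 0.699, -0.0, 0.0]
wrist_force: [-0.2, -1.3, -1.5]
gripper_width: 0.0162
gripper_force: 59.0
```

Request:
{"name": "apply_moves", "arguments": {
  "motion": [
    {"fingers":1,"x":1,"y":0,"z":0,"rx":0,"ry":0,"rz":0},
    {"fingers":1,"x":1,"y":0,"z":0,"rx":0,"ry":0,"rz":0},
    {"fingers":1,"x":0,"y":0,"z":0,"rx":0,"ry":0,"rz":0}
  ]
}}

```text
time_s: 24.48
tcp_pos: [0.5162, 0.147, 0.115]
orientation: [0.715, 0.699, -0.001, 0.0]
wrist_force: [-2.0, -8.0, 1.3]
gripper_width: 0.0166
gripper_force: 59.5
```

```bash
python3 - <<'E'
from m import *
run('g')
cv2.imwrite('pics/gm.png',F['wrist']['frame'][130:250,176:336,::-1].repeat(4,0).repeat(4,1))
E
```

```text
24.475 [0.5162 0.147  0.115 ] [ 0.7155  0.6986 -0.001   0.0005] 0.016556667654358332 [-2.0183 -7.9822  1.3027]
pin_handle scene 0.58 [274.1, 168.6] [0.5273 0.1315 0.122 ]
near_eye scene 0.56 [273.9, 167.2] [0.5206 0.1415 0.122 ]
far_eye scene 0.75 [291.6, 154.3] [0.5271 0.2918 0.122 ]
pin_handle top 0.69 [390.2, 219.9] [ 0.4432 -0.4529  0.122 ]
pin_handle wrist 0.91 [253.3, 274.9] [0.5153 0.1376 0.122 ]
near_eye wrist 0.9 [257.2, 215.8] [0.5178 0.1668 0.122 ]
tri pin_handle [ 0.5237 -0.0958  0.2169]
tri near_eye [0.5144 0.161  0.11  ]
```

Request:
{"name": "apply_moves", "arguments": {
  "motion": [
    {"fingers":-1,"x":0,"y":0,"z":0,"rx":0,"ry":0,"rz":0},
    {"fingers":-1,"x":0,"y":0,"z":0,"rx":0,"ry":0,"rz":0},
    {"fingers":-1,"x":0,"y":0,"z":0,"rx":0,"ry":0,"rz":0},
    {"fingers":-1,"x":0,"y":0,"z":0,"rx":0,"ry":0,"rz":0},
    {"fingers":-1,"x":-2,"y":0,"z":-15,"rx":0,"ry":0,"rz":0},
    {"fingers":-1,"x":0,"y":0,"z":-30,"rx":0,"ry":0,"rz":0},
    {"fingers":-1,"x":0,"y":0,"z":-35,"rx":0,"ry":0,"rz":0},
    {"fingers":-1,"x":0,"y":0,"z":-30,"rx":0,"ry":0,"rz":0},
    {"fingers":-1,"x":0,"y":0,"z":0,"rx":0,"ry":0,"rz":0}
  ]
}}

```text
time_s: 26.35
tcp_pos: [0.5175, 0.1471, 0.2281]
orientation: [0.715, 0.699, 0.002, 0.0]
wrist_force: [0.3, 0.7, -0.8]
gripper_width: 0.0854
gripper_force: 0.0
```

```bash
python3 - <<'E'
from m import *
run('i')
f=F['wrist'];h=cv2.cvtColor(f['frame'],cv2.COLOR_RGB2HSV)
y=cv2.inRange(h,(18,120,150),(32,255,255));b=cv2.inRange(h,(100,120,60),(130,255,255));w=cv2.inRange(h,(0,0,190),(180,40,255))
n,L,st,c=cv2.connectedComponentsWithStats(b)
for i in range(1,n):
  if st[i,4]>40:print('blue',st[i])
n,L,st,c=cv2.connectedComponentsWithStats(y)
for i in range(1,n):
  if st[i,4]>40:print('yel',st[i],atz(f,[c[i][0],st[i][1]+st[i][3]],.14))
n,L,st,c=cv2.connectedComponentsWithStats(w)
for i in range(1,n):
  if st[i,4]>40:print('white',st[i],atz(f,[c[i][0],st[i][1]],.122))
print(f['cx'],f['cy'])
E
```

```text
26.35 [0.5175 0.1471 0.2281] [0.715  0.6991 0.0024 0.0005] 0.0853914718987465 [ 0.331   0.7108 -0.8173]
pin_tip scene 0.59 [294.5, 146.7] [0.5022 0.3694 0.122 ]
pin_handle scene 0.53 [271.0, 167.3] [0.5109 0.1336 0.122 ]
near_eye scene 0.94 [277.0, 167.3] [0.5318 0.1484 0.122 ]
far_eye scene 0.72 [292.1, 152.5] [0.5207 0.3091 0.122 ]
pin_handle top 0.64 [200.8, 203.4] [0.507  0.1331 0.122 ]
near_eye top 0.42 [190.0, 200.6] [0.5164 0.1664 0.122 ]
pin_handle wrist 0.75 [253.6, 203.8] [0.5149 0.1397 0.122 ]
near_eye wrist 0.56 [255.4, 170.0] [0.5169 0.1671 0.122 ]
tri pin_handle [0.5105 0.1362 0.1188]
tri near_eye [0.5186 0.1672 0.1099]
blue [242 177  25  14 343]
blue [242 195  25  15 345]
blue [243 213  23  15 317]
blue [243 231  23  16 357]
yel [231 144  48  17 473] [0.5164 0.177  0.14  ]
yel [229 165  13  12  51] [0.5002 0.1657 0.14  ]
yel [267 166  14  11  52] [0.5318 0.165  0.14  ]
white [227   0  57   7 398] [0.5191 0.2847 0.122 ]
white [ 248   11   15  147 1941] [0.5189 0.278  0.122 ]
white [ 192   19   50  146 3118] [0.4878 0.2737 0.122 ]
white [ 266   19   53  146 3155] [0.5499 0.2723 0.122 ]
white [  61  119   83   89 4366] [0.4037 0.2081 0.122 ]
white [446 230  63  44 885] [0.6933 0.1137 0.122 ]
white [104 284  16  12 116] [0.3929 0.0705 0.122 ]
white [391 284  16  12 116] [0.636  0.0654 0.122 ]
255.01216103759234 195.32017232206724
```

```bash
python3 -c "
from bench import arm
print(arm.hand_in())"
```

```text
the job is handed in; nothing more can be done
None
```

I pulled the pin out, slid it in from the yellow side over the lid until its handle met the yellow upright, let go and handed in at about 26 s; I never saw the tip clearly past the steel upright, so its passing the far eye rests on the shoulder contact and low forces.

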